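Make up the tasting kit and the pounding kit beside the kimchi fridge

ROBOT

A 6-joint arm with a two-finger parallel gripper is mounted at the origin on the work surface. World frame = base frame: x ahead of the robot, y to its left, z up, the work surface at z = 0. Lengths are in mm, angles in rad, forces in N, time in s.
With the tool pointing down it reaches from about 350 to 875 mm from the base axis. Payload 4.2 kg.
Tool frame: the origin (TCP) lies on the mounting face of the last link; the fingertips stand 173 mm ahead of it and the grasp point (between the pads) lies 155 mm ahead of it; z points along the fingers, y is the direction in which the jaws open and shut (so a half turn about z gives the same grasp; the last joint's range is limited). The gripper opens to 85 mm and grips with 20 to 120 N. Pads are 22 mm wide; open, the fingers measure 114 mm over their backs; the gripper's body (76 mm by 85 mm) begins 54 mm behind the grasp point. The pads swing forward as they close: fully open they stand 13 mm farther back than shut.
Start: joints at [1.593, 0.385, 0.008, 0, -1.194, -0.259], TCP at [146.589, 607.546, 404.712] pointing down, gripper open.
Joint ranges: [-3.14, 3.14], [-1.21, 2.06], [-1.07, 1.41], [-3.16, 2.05], [-2.99, -0.16], [-3.1, 3.1]. Speed limits (rad/s): [2.79, 2.79, 3.14, 3.14, 3.14, 3.14].

INTERFACE

Orientations are given as a unit quaternion [x, y, z, w].
In Python, from bench import arm gives the robot as it stands.
- The arm moves only by the shell command python3 -m jog 'ROWS' [OPENING]. ROWS is JSON, a list that holds one entry, the list of rows, each a list of 4 numbers: the shift along the tool's x, y, z in mm, then the turn about the tool's z in degrees. In form: [[[x, y, z, spin], ...]]. A call has exactly 5 rows; each row is the pose to reach, as a shift and turn from the pose measured when the call began, along the tool's axes at that moment; what a row does not reach only later rows make up. A row lasts 1/8 s, in which the tool goes at most 62.5 mm and 10.7 degrees, less where a joint would pass 70% of its speed; a pose out of reach is approached as far as the arm can. A call with a gripper value outside its range is refused whole. OPENING is the finger opening in mm, from 0 to 85.4, set as the call begins (- or left out, the last holds). The fingers move at their own pace and stop on an object; the grip force is fixed at half the most. Time passes only in rows, so rows that repeat a pose let the fingers close, or fill a call up. It gives the time, the measured TCP pose, the force and the opening at its end, in the units of the state.
- arm.read_state(): the state, without advancing time (a new reading comes with each control period).
- arm.get_image(name): name is "scene" or "top"; returns (picture, depth): 420x560x3 uint8, blue, green, red; 420x560 float32, mm along the optical axis (not along the pixel's ray), 0 where there is no reading.
- arm.camera_params(name): a dict with "mtx" (3x3 intrinsics, pixels), "R" (3x3) and "t" (3): a world point X has camera coordinates R X + t. Camera axes: x right, y down, z forward; pixel columns grow to the right and rows downward; lengths in mm; the calibration is good to about 2 mm. A picture is of the moment at which its call begins. camera_params takes no time and is no camera call.
- arm.job_done(): hands the job in, once; it reports no verdict.
The state is a dict: "clock": time; "joints": joint angles; "joint_vel": joint speeds; "joint_efforts": joint torques, N m; "position": TCP position; "ee_rot": TCP orientation; "contact_force": force on the tool from outside, world axes, zero at the start; "wrist_torque": the same for the moment, N m; "gripper_width": finger opening in mm.
Only numpy, scipy, OpenCV 4.12 (cv2) and the standard library are available. Lean on these libraries where they do the work, as an engineer would, in place of code of your own. Each camera call takes 0.05 s, during which the arm holds its last target.

TASK

Make up two kits in the light blue trays: the steel tongs, the short clamp-lid jar and the white cup belong in the tray with three compartments, the wooden pestle and the tall clamp-lid jar in the tray with two. Give every piece a compartment of its own, down on the tray floor: the tools lying lengthwise in a long compartment, the jars and the cup standing upright. Set the glass and china down without dropping them, and leave the little crock and the saucer where they are.

Things in the scene. Friction and masses are not known exactly. Their poses are not given: they have to be found in the camera images.
- jar_tall: Clear glass jar, upright, clamp lid with thin steel wires (toggle on its +x side stands out 4 mm, only looks). Body 60 mm in diameter, straight up to 96 mm; lid 56 mm in diameter; 120 mm high in all. Origin: centre of the underside, z up. The taller of the two jars, about 340 g. Grip the body at 50 to 90 mm.
- jar_short: Clear glass jar, upright, clamp lid with thin steel wires (toggle on its +x side stands out 4 mm, only looks). Body 60 mm in diameter, straight up to 56 mm; lid 56 mm in diameter; 80 mm high in all. Origin: centre of the underside, z up. The shorter of the two jars, about 240 g. Grip the body at 35 to 55 mm (fingertips then clear the tray walls).
- cup: Plain white ceramic cup without handle, upright, straight-sided, 60 mm outside diameter, 60 mm high, wall 4 mm, about 160 g. Origin: centre of the underside, z up. Grip across the outside at a height of 28 to 60 mm (fingertips then clear the tray walls).
- tongs: Closed stainless steel kitchen tongs, rigid, lying flat on the table: 150 mm long along x (spring bow at -x, tips at +x), 26 mm wide at the middle, 34 mm at the tips, 18 mm high, about 120 g. Origin: the middle of the tongs, 9 mm above what they lie on. Grip at the middle across y.
- pestle: Wooden pestle with two equal rounded heads, lying on the table: 150 mm long along x, heads 36 mm in diameter, handle between them 26 mm in diameter and 56 mm long, about 190 g; does not roll by itself. Origin: its middle, 18 mm above what it lies on. Grip the handle at the middle across y.
- tray_three: Fixed light blue plastic tray, three compartments, 188 (x) by 172 (y) mm; walls 4 mm thick, 22 mm high; floor 3 mm thick. Origin: centre of its underside, z up. A wall along x at y = 0 halves it. +y half: one compartment 180 x 80 mm inside, centred at y = +42 mm. -y half: two pockets, 88 x 80 mm inside, parted by a cross wall at x = 0, centred at x = +46 and -46, y = -42 mm.
- tray_two: Fixed light blue plastic tray, two compartments, 188 (x) by 172 (y) mm; walls 4 mm thick, 22 mm high; floor 3 mm thick. Origin: centre of its underside, z up. A wall along x at y = 0 halves it. +y half: one compartment 180 x 80 mm inside, centred at y = +42 mm. -y half: the same, centred at y = -42 mm.
- crock: Bystander, not part of a kit, to be left where it is: small dark brown earthenware crock with lid and knob, 66 mm in diameter, 70 mm high, about 280 g. Origin: centre of the underside.
- saucer: Bystander, to be left where it is: white ceramic saucer, 108 mm in diameter, 14 mm high. Origin: centre of the underside. (Unlisted containers, at most 210 mm high, and a spoon stand or lie only beyond x = 0.78 m or farther than 0.5 m to either side.)

How it is judged (in metres and radians):
At the end, for the whole second after the job is handed in: Tools level, mid-points within 20 mm (length) and 28 mm (width) of their compartment centres; jars and cup upright within 0.1 rad, within 14 mm (tray y) and 18 mm (tray x; tall jar 64 mm) of their own compartment centres; all within 6 mm of the tray floor and at rest (y of tongs in the frame of tray_three between 0.014 and 0.07 m and x of tongs in the frame of tray_three between -0.02 and 0.02 m and z of tongs in the frame of tray_three below 0.018 m and angle between tongs's own x axis and vertical between 1.49 and 1.65 rad and linear speed of each of tongs, jar_short, cup below 0.02 m/s and angular speed of each of tongs, jar_short, cup below 0.3 rad/s and y of jar_short in the frame of tray_three between -0.056 and -0.028 m and (x of jar_short in the frame of tray_three between -0.064 and -0.028 m or x of jar_short in the frame of tray_three between 0.028 and 0.064 m) and z of each of jar_short, cup in the frame of tray_three below 0.008 m and angle between each of jar_short, cup's own z axis and vertical below 0.1 rad and y of cup in the frame of tray_three between -0.056 and -0.028 m and (x of cup in the frame of tray_three between -0.064 and -0.028 m or x of cup in the frame of tray_three between 0.028 and 0.064 m) and horizontal distance between jar_short and cup above 0.055 m and (((y of pestle in the frame of tray_two between 0.014 and 0.07 m and x of pestle in the frame of tray_two between -0.02 and 0.02 m and z of pestle in the frame of tray_two below 0.027 m and angle between pestle's own x axis and vertical between 1.49 and 1.65 rad and linear speed of pestle below 0.02 m/s and angular speed of pestle below 0.3 rad/s) and (y of jar_tall in the frame of tray_two between -0.056 and -0.028 m and x of jar_tall in the frame of tray_two between -0.064 and 0.064 m and z of jar_tall in the frame of tray_two below 0.008 m and angle between jar_tall's own z axis and vertical below 0.1 rad and linear speed of jar_tall below 0.02 m/s and angular speed of jar_tall below 0.3 rad/s)) or ((y of pestle in the frame of tray_two between -0.07 and -0.014 m and x of pestle in the frame of tray_two between -0.02 and 0.02 m and z of pestle in the frame of tray_two below 0.027 m and angle between pestle's own x axis and vertical between 1.49 and 1.65 rad and linear speed of pestle below 0.02 m/s and angular speed of pestle below 0.3 rad/s) and (y of jar_tall in the frame of tray_two between 0.028 and 0.056 m and x of jar_tall in the frame of tray_two between -0.064 and 0.064 m and z of jar_tall in the frame of tray_two below 0.008 m and angle between jar_tall's own z axis and vertical below 0.1 rad and linear speed of jar_tall below 0.02 m/s and angular speed of jar_tall below 0.3 rad/s)))); the robot touches nothing.
It fails at once if the tall jar is let go of while its underside is more than 25 mm above the table (dropped) (height (world z) of jar_tall above 0.025 m and contact force between the fingers and jar_tall below 0.05 N).
It fails at once if the short jar is let go of while its underside is more than 25 mm above the table (dropped) (height (world z) of jar_short above 0.025 m and contact force between the fingers and jar_short below 0.05 N).
It fails at once if the cup is let go of while its underside is more than 25 mm above the table (dropped) (height (world z) of cup above 0.025 m and contact force between the fingers and cup below 0.05 N).
It fails at once if the crock or the saucer is shifted by more than 25 mm (distance of any of crock, saucer from where it was at the start of the episode above 0.025 m).
It also fails if it takes over 138 s, if anything falls off the work surface, if the arm or the gripper's body presses on something with over 40 N, if the wrist force passes 120 N, or if a joint passes its speed limit or range.

## Working session

There is one attempt and no reset: what is moved stays moved. The work goes in short steps, Python scripts to look and compute and a shell command to move; the robot and the scene stay as the last step left them, time stands still between calls to the robot, and variables do not carry over. Pictures are saved under pics/ and viewed, and the job is handed in when it is done.

```bash
mkdir -p pics; ls; cat > h.py <<'E'
from bench import arm
import numpy as np, cv2
E
python3 - <<'E'
from h import *
s=arm.read_state(); print({k:np.round(v,3).tolist() for k,v in s.items()})
for n in("scene","top"):
    p=arm.camera_params(n); print(n,np.round(p["mtx"],1).tolist(),np.round(p["R"],3).tolist(),np.round(p["t"],1).tolist())
    im,d=arm.get_image(n); cv2.imwrite(f"pics/{n}0.png",im); np.savez(f"pics/{n}0.npz",im=im,d=d,**p)
E
```

```text
pics
{'clock': 0.0, 'joints': [1.593, 0.386, 0.007, -0.0, -1.194, -0.259], 'joint_vel': [-0.001, -0.002, 0.0, 0.002, 0.001, -0.001], 'joint_efforts': [0.0, -39.229, 18.84, 4.186, -0.005, -0.0], 'position': [146.538, 607.365, 403.638], 'ee_rot': [0.993, -0.118, -0.0, 0.001], 'contact_force': [-0.397, 0.097, 0.122], 'wrist_torque': [0.041, 0.016, -0.017], 'gripper_width': 85.736}
scene [[417.3, 0.0, 279.1], [0.0, 417.3, 208.6], [0.0, 0.0, 1.0]] [[-0.752, 0.659, 0.016], [0.49, 0.575, -0.656], [-0.442, -0.485, -0.755]] [422.0, -242.8, 1169.6]
top [[487.3, 0.0, 281.6], [0.0, 487.3, 215.8], [0.0, 0.0, 1.0]] [[0.028, -1.0, 0.003], [-0.997, -0.028, -0.074], [0.075, -0.001, -0.997]] [-15.9, 569.5, 1216.8]
```

View pics/scene0.png

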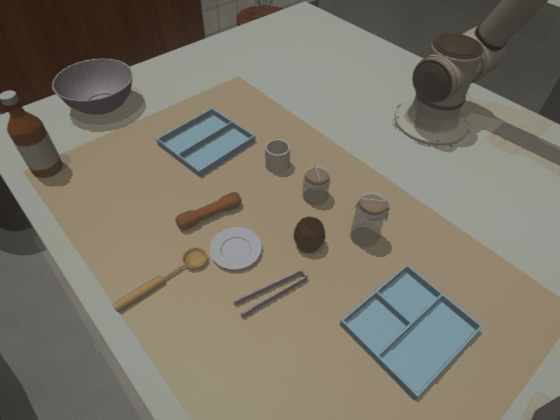

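View pics/top0.png

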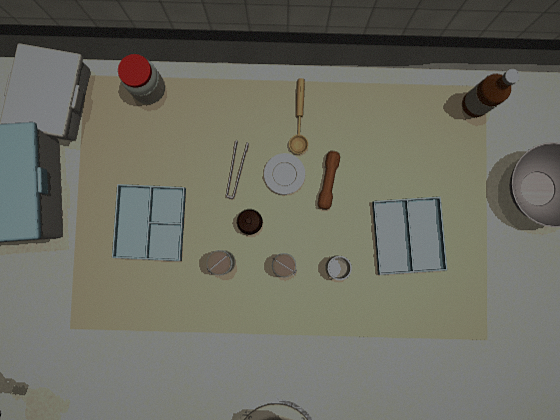

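The scene view shows tray_three at (410,328), tray_two at (206,141), tall jar (369,218), short jar (316,184), cup (278,156), pestle (209,210), tongs (271,291), crock (310,235) and saucer (237,249). The top view shows the same layout, with +y to the left: tongs (237,170), pestle (329,180), jars (219,264) and (285,265), cup (337,268). I'll enlarge it and use depth.

```bash
cat >> h.py <<'E'
def load(f): return dict(np.load(f))
def cloud(g):
    d=g["d"]; H,W=d.shape; u,v=np.meshgrid(np.arange(W),np.arange(H)); K=g["mtx"]
    c=np.stack([(u-K[0,2])/K[0,0]*d,(v-K[1,2])/K[1,1]*d,d],-1)
    w=(c-g["t"])@g["R"]; w[d==0]=np.nan; return w
def grab(n,f):
    im,d=arm.get_image(n); g=dict(im=im,d=d,**arm.camera_params(n)); np.savez(f"pics/{f}.npz",**g); cv2.imwrite(f"pics/{f}.png",im); return g
def proj(g,X):
    c=np.atleast_2d(X)@g["R"].T+g["t"]; return (c[:,:2]/c[:,2:])@np.diag([g["mtx"][0,0],g["mtx"][1,1]])+g["mtx"][:2,2]
E
python3 - <<'E'
from h import *
for n in("top","scene"):
    g=load(f"pics/{n}0.npz"); w=cloud(g)
    b=g["im"]
    if n=="top": c=b[130:290,100:460]; o=(100,130)
    else: c=b[100:400,120:500]; o=(120,100)
    c=cv2.convertScaleAbs(cv2.resize(c,None,fx=2.1,fy=2.1 if n=="top" else 1.95,interpolation=cv2.INTER_CUBIC),alpha=1.7)
    cv2.imwrite(f"pics/{n}0z.png",c)
    # table height check
    z=w[...,2]; m=np.isfinite(z)
    print(n,"median z",np.nanmedian(z), "nan frac",1-m.mean())
    for lo,hi in((10,30),(30,60),(60,100),(100,140)):
        k=((z>lo)&(z<hi)&(w[...,0]<780)&(w[...,0]>250)&(abs(w[...,1])<480)).astype(np.uint8)
        nn,l,st,ce=cv2.connectedComponentsWithStats(k)
        for i in range(1,nn):
            if st[i,4]>12:
                q=w[l==i]; print(n,lo,hi,st[i,4],ce[i].round(),"min",np.nanmin(q,0).round(),"max",np.nanmax(q,0).round(),"med",np.nanmedian(q,0).round())
E
```

```text
top median z -0.5038739656928849 nan frac 0.004196428571428545
top 10 30 41 [292. 145.] min [733. -40.  10.] max [779. -14.  18.] med [752. -21.  14.]
top 10 30 21 [305. 139.] min [756. -60.  10.] max [779. -44.  16.] med [771. -57.  13.]
top 10 30 112 [231. 173.] min [614. 121.  10.] max [763. 144.  24.] med [670. 132.  17.]
top 10 30 73 [241. 163.] min [643.  94.  10.] max [759. 122.  23.] med [704. 108.  16.]
top 10 30 328 [328. 178.] min [ 592. -143.   12.] max [739. -91.  30.] med [ 669. -114.   26.]
top 10 30 491 [285. 173.] min [629. -55.  10.] max [733.  49.  20.] med [683.  -7.  12.]
top 10 30 869 [148. 221.] min [450. 250.  10.] max [640. 427.  28.] med [545. 338.  20.]
top 10 30 18 [331. 198.] min [ 605. -127.   19.] max [ 629. -121.   30.] med [ 619. -124.   26.]
top 10 30 798 [411. 235.] min [ 429. -419.   10.] max [ 632. -232.   27.] med [ 530. -327.   20.]
top 10 30 18 [343. 273.] min [ 419. -169.   10.] max [ 445. -141.   27.] med [ 427. -163.   17.]
top 30 60 151 [332. 161.] min [ 673. -139.   30.] max [ 738. -110.   40.] med [ 714. -124.   33.]
top 30 60 153 [325. 1
[... 2238 characters left out ...]
30.] max [738. -92.  39.] med [ 672. -114.   33.]
scene 30 60 263 [365. 232.] min [437. 124.  30.] max [479. 177.  60.] med [472. 162.  45.]
scene 30 60 395 [309. 239.] min [530.  55.  30.] max [585. 116.  60.] med [572. 102.  46.]
scene 60 100 19 [274. 153.] min [ 454. -152.   60.] max [ 471. -117.   62.] med [ 467. -130.   61.]
scene 60 100 486 [317. 176.] min [418. -34.  60.] max [474.  23.  83.] med [453.   0.  79.]
scene 60 100 455 [369. 220.] min [421. 122.  60.] max [480. 177. 100.] med [471. 163.  83.]
scene 60 100 385 [310. 226.] min [527.  57.  60.] max [578. 108.  73.] med [554.  86.  62.]
scene 100 140 637 [373. 204.] min [421. 120. 100.] max [478. 175. 124.] med [457. 152. 119.]
```

```bash
python3 - <<'E'
from h import *
E
sleep 0
```

```text
(no output)
```

View pics/top0z.png

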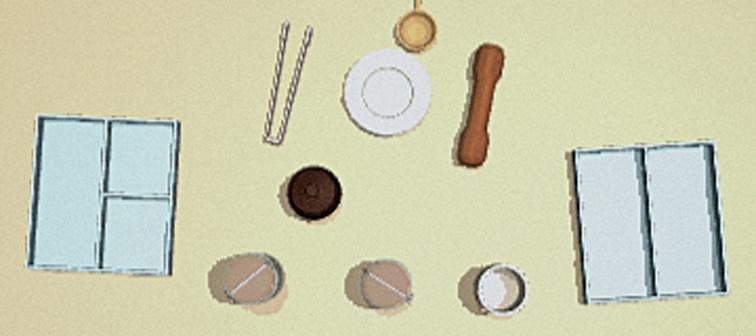

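View pics/scene0z.png

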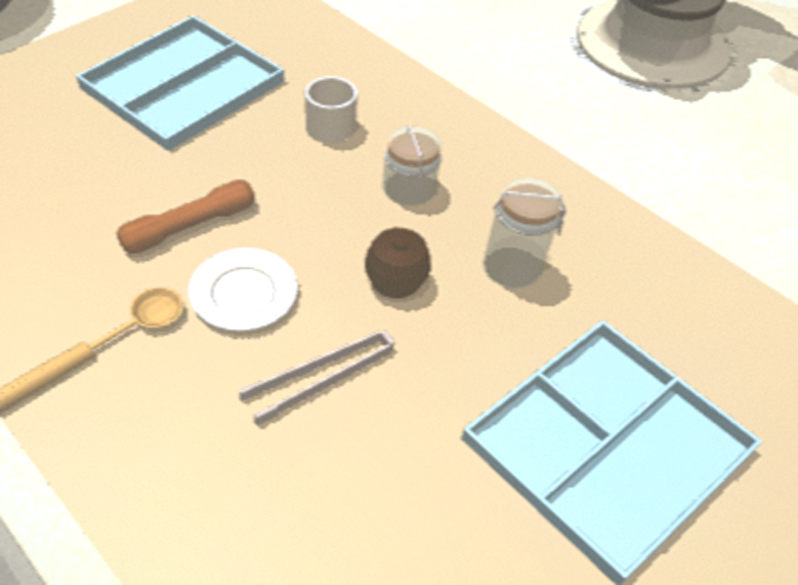

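The enlarged views show tray_three's long compartment on the +y (left) side, tray_two halved, and the tongs' bow at the robot-side end (crop 272,140). Heights from the two cameras agree with the listed sizes. Next I'll fit poses.

```bash
cat > fit.py <<'E'
from h import *
from scipy.optimize import least_squares
def sel(w,x,y,r,lo,hi):
    z=w[...,2]; k=(z>lo)&(z<hi)&(np.hypot(w[...,0]-x,w[...,1]-y)<r); return w[k]
def fits(g):
    w=cloud(g); o={}
    for n,x,y in(("tray3",545,338),("tray2",530,-326)):
        q=sel(w,x,y,140,15,29)
        hull=cv2.convexHull(q[:,:2].astype(np.float32))
        (c,s,a)=cv2.minAreaRect(hull); 
        # model fit: dist to nearest outline of wall centre lines
        def res(p):
            ca,sa=np.cos(p[2]),np.sin(p[2]); d=q[:,:2]-p[:2]; X=d[:,0]*ca+d[:,1]*sa; Y=-d[:,0]*sa+d[:,1]*ca
            return np.minimum.reduce([abs(abs(X)-92),abs(abs(Y)-84),abs(Y)])
        best=min((least_squares(res,[c[0],c[1],a0],loss="soft_l1") for a0 in np.linspace(-.2,.2,9)),key=lambda r:r.cost)
        o[n]=(best.x.round(3),"rect",np.round(c,1),np.round(s,1),round(a,1),"n",len(q),"res",round(np.median(abs(best.fun)),2))
    for n,x,y,lo,hi,D in(("tall",450,146,114,126,56),("short",448,-7,74,86,56),("cup",443,-142,52,66,60)):
        q=sel(w,x,y,45,lo,hi); c,r=cv2.minEnclosingCircle(q[:,:2].astype(np.float32)); o[n]=(np.round(c,1),"D",round(2*r,1),D,"z",np.median(q[:,2]).round(1),"mid",((q.max(0)+q.min(0))/2).round(1))
    for n,x,y,lo,hi in(("tongs",688,120,8,26),("pestle",667,-116,15,42)):
        q=sel(w,x,y,95,lo,hi)
        if n=="pestle": q=q[q[:,1]<-75]
        else: q=q[q[:,1]>75]
        c,s,a=cv2.minAreaRect(q[:,:2].astype(np.float32)); v,e=np.linalg.eigh(np.cov(q[:,:2].T)); ax=e[:,1]; ax=ax*np.sign(ax[0]); o[n]=(np.round(c,1),np.round(s,1),round(a,1),"pca deg",np.degrees(np.arctan2(ax[1],ax[0])).round(1),"ztop",np.percentile(q[:,2],95).round(1))
    return o
if __name__=="__main__":
    for n in("top","scene"):
        for k,v in fits(load(f"pics/{n}0.npz")).items(): print(n,k,*v)
E
python3 fit.py
```

```text
top tray3 [ 5.45179e+02  3.38215e+02 -2.00000e-02] rect [545.5 338.8] [173.7 188.5] 89.1 n 734 res 1.2
top tray2 [ 5.30482e+02 -3.25524e+02  9.30000e-02] rect [ 530.7 -326.2] [188.2 173.3] 5.4 n 663 res 1.08
top tall [450.4 145.9] D 55.3 56 z 118.3 mid [449.7 146.2 119.9]
top short [447.7  -7.7] D 55.5 56 z 78.8 mid [447.   -7.6  79.4]
top cup [ 444.8 -144.1] D 60.5 60 z 58.6 mid [ 444.2 -143.8   58.7]
top tongs [679.9 120. ] [ 34.2 164.1] 82.6 pca deg -10.4 ztop 21.1
top pestle [ 666.5 -116.9] [ 35.3 149.8] 80.9 pca deg -9.2 ztop 35.8
scene tray3 [ 5.44664e+02  3.40126e+02 -2.00000e-02] rect [543.9 339.6] [172.2 190. ] 88.8 n 1710 res 1.13
scene tray2 [ 5.28696e+02 -3.23763e+02  9.30000e-02] rect [ 527.7 -325. ] [191.6 176.6] 4.7 n 887 res 1.04
scene tall [448.8 147.5] D 56.3 56 z 120.0 mid [448.6 147.1 118.8]
scene short [445.8  -6.4] D 57.3 56 z 80.1 mid [446.   -6.1  78.9]
scene cup [ 442.1 -141.7] D 62.9 60 z 58.7 mid [ 441.8 -142.1   57.7]
scene tongs [686.2 124.4] [ 34.8 150.2] 79.2 pca deg -10.1 ztop 20.0
scene pestle [ 665.  -115.2] [ 37.  149.9] 80.6 pca deg -9.5 ztop 36.6
```

Both cameras agree to about 2 mm and the sizes match. I'll write a helper that works out the shift in tool axes, then start with the tongs.

```bash
cat > to.py <<'E'
import sys; from h import *; from scipy.spatial.transform import Rotation as R
def show(x,y,z,yaw):
    s=arm.read_state(); r=R.from_quat(s["ee_rot"]); M=r.as_matrix(); y0=np.degrees(np.arctan2(M[1,0],M[0,0]))
    d=M.T@(np.array([x,y,z])-s["position"]); sp=-((yaw-y0+180)%360-180)
    print("t",round(s["clock"],2),"p",s["position"].round(1),"yaw",round(y0,1),"tilt",round(np.degrees(np.arccos(-M[2,2])),2),"w",round(s["gripper_width"],1),"F",s["contact_force"].round(1),"\n SHIFT",d.round(1),"spin",round(sp,1),"rows",round(np.linalg.norm(d)/62.5,1))
if __name__=="__main__": show(*map(float,sys.argv[1:5]))
E
python3 to.py 687 121 330 -10
```

```text
t 0.1 p [146.6 607.4 403.7] yaw -13.6 tilt 0.11 w 85.1 F [-0.3  0.4  0.6] 
 SHIFT [639.5 345.8  74.5] spin -3.6 rows 11.7
```

```bash
python3 -m jog '[[[20,10,0,0],[70,40,0,-1],[120,65,0,-2],[170,92,0,-3],[220,119,0,-3.6]]]' 55; python3 to.py 687 121 330 -10
```

```text
clock: 0.72
position: [333.9, 437.7, 403.9]
ee_rot: [0.996, -0.087, -0.0, 0.001]
contact_force: [0.6, 0.2, -0.4]
gripper_width: 54.9
t 0.72 p [333.9 437.7 403.9] yaw -10.0 tilt 0.14 w 54.9 F [ 0.6  0.2 -0.4] 
 SHIFT [402.6 250.6  74.5] spin 0.0 rows 7.7
```

```bash
python3 -m jog '[[[50,31,9,0],[100,62,18,0],[150,93,28,0],[200,124,37,0],[250,155,46,0]]]'; python3 -m jog '[[[45,28,8,0],[90,56,17,0],[125,78,24,0],[145,91,27,0],[153,96,28,0]]]';python3 to.py 687 121 190 -10
```

```text
clock: 1.35
position: [554.4, 239.1, 358.0]
ee_rot: [0.996, -0.087, -0.0, 0.001]
contact_force: [0.3, 0.5, 0.0]
gripper_width: 55.1
clock: 1.98
position: [688.7, 116.6, 329.6]
ee_rot: [0.996, -0.088, -0.001, 0.001]
contact_force: [-0.2, -0.8, 1.5]
gripper_width: 54.8
t 1.98 p [688.7 116.6 329.6] yaw -10.1 tilt 0.19 w 54.8 F [-0.2 -0.8  1.5] 
 SHIFT [ -2.3  -4.5 139.6] spin -0.1 rows 2.2
```

```bash
python3 - <<'E'
from h import *
for n in("top","scene"):
    g=grab(n,n+"1")
    u=proj(g,[687,121,10])[0].astype(int); b=g["im"][max(0,u[1]-75):u[1]+75,max(0,u[0]-100):u[0]+100]
    cv2.imwrite(f"pics/{n}1z.png",cv2.convertScaleAbs(cv2.resize(b,None,fx=3.5,fy=3.5,interpolation=cv2.INTER_CUBIC),alpha=1.7))
E
```

```text
(no output)
```

View pics/scene1z.png

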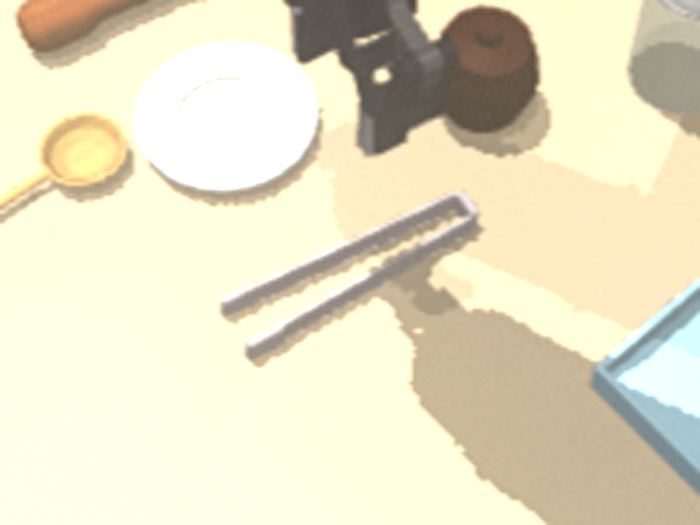

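The scene view shows the fingers above the tongs (crop ~350,270) with nothing in the way. Descending.

```bash
python3 -m jog '[[[-1,-2,40,0],[-2,-4,85,0],[-2,-4.5,120,0],[-2,-4.5,136,0],[-2,-4.5,140,0]]]';python3 to.py 687 121 177 -10
```

```text
clock: 2.7
position: [686.8, 122.9, 190.1]
ee_rot: [0.996, -0.087, -0.001, 0.001]
contact_force: [-0.0, -0.6, 0.2]
gripper_width: 55.0
t 2.7 p [686.8 122.9 190.1] yaw -9.9 tilt 0.18 w 55.0 F [-0.  -0.6  0.2] 
 SHIFT [ 0.6  1.8 13.1] spin 0.1 rows 0.2
```

```bash
python3 -m jog '[[[0,1,4,0],[0,1,8,0],[0,1,12,0],[0,1,13,0],[0,1,13,0]]]';python3 -m jog '[[[0,0,0,0],[0,0,0,0],[0,0,0,0],[0,0,0,0],[0,0,0,0]]]' 0; python3 to.py 687 121 177 -10
```

```text
clock: 3.32
position: [686.6, 121.8, 177.1]
ee_rot: [0.996, -0.087, -0.001, 0.001]
contact_force: [0.5, 0.9, 0.4]
gripper_width: 55.0
clock: 3.95
position: [686.8, 121.9, 177.5]
ee_rot: [0.996, -0.087, -0.0, 0.001]
contact_force: [-1.2, 0.6, 3.9]
gripper_width: 24.5
t 3.95 p [686.8 121.9 177.5] yaw -9.9 tilt 0.15 w 24.5 F [-1.2  0.6  3.9] 
 SHIFT [0.4 0.8 0.5] spin 0.1 rows 0.0
```

```bash
python3 -m jog '[[[0,0,-10,0],[0,0,-35,0],[0,0,-70,0],[0,0,-90,0],[0,0,-95,0]]]'; python3 to.py 545.8 381 272 -1.1
python3 - <<'E'
from h import *
for n in("scene",):
    g=grab(n,n+"2")
    u=proj(g,[687,121,90])[0].astype(int); b=g["im"][max(0,u[1]-75):u[1]+75,max(0,u[0]-100):u[0]+100]
    cv2.imwrite(f"pics/{n}2z.png",cv2.convertScaleAbs(cv2.resize(b,None,fx=3.5,fy=3.5,interpolation=cv2.INTER_CUBIC),alpha=1.7))
E
```

```text
clock: 4.58
position: [686.9, 122.2, 274.3]
ee_rot: [0.996, -0.087, 0.001, 0.001]
contact_force: [-0.7, 0.0, -1.3]
gripper_width: 24.1
t 4.58 p [686.9 122.2 274.3] yaw -9.9 tilt 0.14 w 24.1 F [-0.7  0.  -1.3] 
 SHIFT [-183.7 -230.6    1.6] spin -8.8 rows 4.7
```

View pics/scene2z.png

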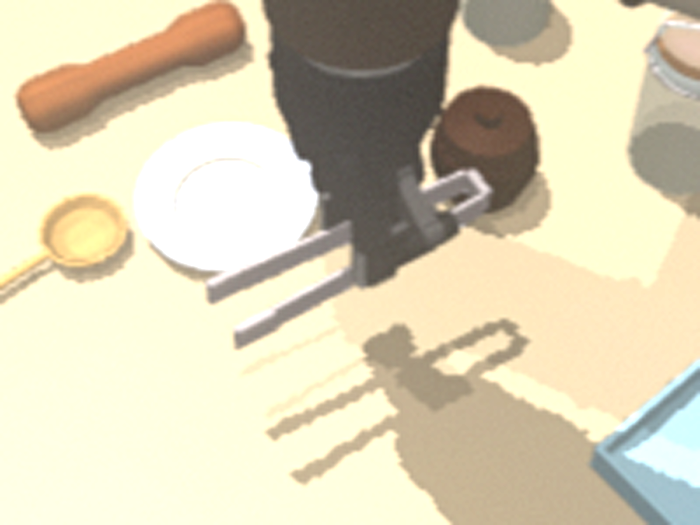

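Tongs are held level at crop (350,255). I'll check by depth where along them the grip sits.

```bash
python3 - <<'E'
from h import *
g=load("pics/scene2.npz"); w=cloud(g); z=w[...,2]
a=np.radians(-9.9); d=w[...,:2]-[686.9,122.2]; X=d[...,0]*np.cos(a)+d[...,1]*np.sin(a); Y=-d[...,0]*np.sin(a)+d[...,1]*np.cos(a)
k=(z>92)&(z<125)&(abs(X)<110)&(abs(Y)<45)
for lo in range(-100,100,10):
    m=k&(X>=lo)&(X<lo+10)
    if m.sum(): print(lo,m.sum(),Y[m].min().round(),Y[m].max().round(),np.median(z[m]).round(),z[m].max().round(), np.median(g["im"][m],0))
E
```

```text
-80 44 -7.0 11.0 114.0 117.0 [ 90.   92.5 100. ]
-70 69 -8.0 13.0 110.0 118.0 [72. 77. 81.]
-60 52 -9.0 13.0 109.0 116.0 [72.5 76.  80.5]
-50 10 -9.0 -6.0 113.0 117.0 [85.  87.5 93. ]
-10 23 -13.0 27.0 113.0 121.0 [71. 74. 78.]
0 102 -16.0 27.0 115.0 125.0 [69.  73.5 76.5]
10 70 -13.0 20.0 110.0 118.0 [78. 82. 86.]
20 71 -13.0 16.0 109.0 116.0 [80. 85. 90.]
30 75 -13.0 16.0 109.0 117.0 [81. 84. 89.]
40 73 -14.0 16.0 110.0 117.0 [82. 86. 92.]
50 79 -16.0 18.0 110.0 117.0 [90. 94. 99.]
60 79 -16.0 18.0 111.0 117.0 [ 91.  95. 101.]
70 50 -15.0 19.0 110.0 117.0 [ 89.5  96.  102.5]
```

Centred within about 1 mm and level. Moving to tray_three's long compartment.

```bash
python3 -m jog '[[[-30,-38,0,-1],[-75,-95,0,-3],[-120,-150,0,-5],[-155,-195,0,-7],[-172,-216,0,-8.8]]]'; python3 to.py 545.8 381 215 -1.1
```

```text
clock: 5.25
position: [552.8, 366.7, 271.5]
ee_rot: [1.0, -0.009, -0.001, 0.002]
contact_force: [0.6, -0.0, -2.0]
gripper_width: 24.2
t 5.25 p [552.8 366.7 271.5] yaw -1.0 tilt 0.22 w 24.2 F [ 0.6 -0.  -2. ] 
 SHIFT [ -7.1 -14.3  56.5] spin 0.1 rows 0.9
```

```bash
python3 -m jog '[[[-5,-10,0,0],[-7,-14,15,0],[-7,-14,35,0],[-7,-14,50,0],[-7,-14,56,0]]]'; python3 to.py 545.8 381 181 -1.1
```

```text
clock: 5.88
position: [546.2, 379.3, 213.4]
ee_rot: [1.0, -0.01, -0.002, 0.003]
contact_force: [0.7, -0.2, -1.4]
gripper_width: 24.0
t 5.88 p [546.2 379.3 213.4] yaw -1.1 tilt 0.4 w 24.0 F [ 0.7 -0.2 -1.4] 
 SHIFT [-0.4 -1.9 32.4] spin 0.0 rows 0.5
```

```bash
python3 -m jog '[[[0,-2,12,0],[0,-2,22,0],[0,-2,29,0],[0,-2,32,0],[0,-2,32.5,0]]]'; python3 to.py 545.8 381 181 -1.1
```

```text
clock: 6.5
position: [546.2, 381.2, 181.0]
ee_rot: [1.0, -0.009, -0.002, 0.003]
contact_force: [-0.5, -0.2, -0.6]
gripper_width: 24.4
t 6.5 p [546.2 381.2 181. ] yaw -1.1 tilt 0.39 w 24.4 F [-0.5 -0.2 -0.6] 
 SHIFT [-0.4  0.2 -0. ] spin 0.0 rows 0.0
```

```bash
python3 -m jog '[[[0,0,0.3,0],[0,0,0.6,0],[0,0,0.9,0],[0,0,1.2,0],[0,0,1.2,0]]]';python3 -m jog '[[[0,0,0,0],[0,0,0,0],[0,0,0,0],[0,0,0,0],[0,0,0,0]]]' 44;python3 -m jog '[[[0,0,-10,0],[0,0,-40,0],[0,0,-80,0],[0,0,-125,0],[0,0,-150,0]]]'; python3 to.py 666 -116 330 -9.3
```

```text
clock: 7.12
position: [546.2, 381.4, 180.6]
ee_rot: [1.0, -0.009, -0.001, 0.003]
contact_force: [-1.1, -0.6, 4.9]
gripper_width: 24.2
clock: 7.75
position: [546.2, 381.4, 180.5]
ee_rot: [1.0, -0.009, -0.001, 0.003]
contact_force: [0.6, 0.3, 0.1]
gripper_width: 44.3
clock: 8.38
position: [546.9, 382.3, 334.6]
ee_rot: [1.0, -0.009, 0.001, 0.001]
contact_force: [0.5, 0.1, -0.1]
gripper_width: 44.1
t 8.38 p [546.9 382.3 334.6] yaw -1.0 tilt 0.13 w 44.1 F [ 0.5  0.1 -0.1] 
 SHIFT [128.2 496.    5.7] spin 8.3 rows 8.2
```

The contact force confirmed the floor at TCP 180.6. On to the pestle.

```bash
python3 -m jog '[[[6,25,0,1],[20,75,0,3],[34,130,0,5],[48,185,0,7],[62,240,0,8.3]]]' 60; python3 to.py 666 -116 330 -9.3
```

```text
clock: 9.0
position: [604.2, 138.3, 334.5]
ee_rot: [0.997, -0.082, -0.0, 0.001]
contact_force: [1.4, -0.3, 0.1]
gripper_width: 59.9
t 9.0 p [604.2 138.3 334.5] yaw -9.4 tilt 0.15 w 59.9 F [ 1.4 -0.3  0.1] 
 SHIFT [102.7 240.7   5.1] spin -0.1 rows 4.2
```

```bash
python3 -m jog '[[[22,52,0,0],[48,112,0,0],[74,170,3,0],[94,220,5,0],[101,236,5,0]]]'; python3 to.py 666 -116 200 -9.3;  python3 - <<'E'
from h import *
g=grab("top","top3"); g=grab("scene","scene3")
import fit
w=cloud(g); q=fit.sel(w,545,380,120,7,28); q=q[(q[:,1]>352)&(q[:,1]<412)&(abs(q[:,0]-545)<84)]
print(q.min(0),q.max(0),cv2.minAreaRect(q[:,:2].astype(np.float32)))
b=g["im"][240:400,320:500]; cv2.imwrite("pics/scene3z.png",cv2.convertScaleAbs(cv2.resize(b,None,fx=3.5,fy=3.5,interpolation=cv2.INTER_CUBIC),alpha=1.7))
E
```

```text
clock: 9.62
position: [664.3, -115.4, 328.7]
ee_rot: [0.996, -0.085, -0.001, 0.001]
contact_force: [0.8, -0.6, -0.3]
gripper_width: 59.9
t 9.62 p [ 664.3 -115.4  328.7] yaw -9.7 tilt 0.23 w 59.9 F [ 0.8 -0.6 -0.3] 
 SHIFT [ 2.100e+00 -1.000e-01  1.287e+02] spin -0.4 rows 2.1
[469.78546653 362.92179165   7.01359113] [621.00141867 405.45823159  24.98142171] ((546.0562744140625, 386.5632629394531), (36.4639778137207, 152.69815063476562), 85.60458374023438)
```

View pics/scene3z.png

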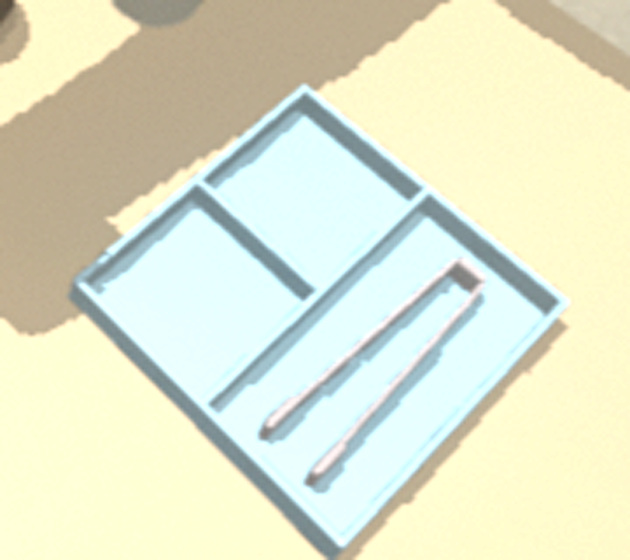

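The tongs lie flat and lengthwise in the long compartment (crop 380,370). By depth they are centred at (546,386), within tolerance. Now down onto the pestle.

```bash
python3 -m jog '[[[2,0,40,0],[2,0,80,0],[2,0,110,0],[2,0,125,0],[2,0,129,0]]]'; python3 -m jog '[[[0,0,6,0],[0,0,12,0],[0,0,17,0],[0,0,20,0],[0,0,20,0]]]'; python3 to.py 666 -116 180 -9.3
```

```text
clock: 10.35
position: [666.1, -113.4, 199.7]
ee_rot: [0.996, -0.084, -0.001, 0.001]
contact_force: [-0.2, -0.6, 1.1]
gripper_width: 60.1
clock: 10.98
position: [666.0, -113.5, 179.5]
ee_rot: [0.996, -0.084, -0.002, 0.001]
contact_force: [-0.7, -0.8, 1.3]
gripper_width: 59.8
t 10.97 p [ 666.  -113.5  179.5] yaw -9.6 tilt 0.26 w 59.8 F [-0.7 -0.8  1.3] 
 SHIFT [ 0.4  2.5 -0.5] spin -0.3 rows 0.0
```

```bash
python3 -m jog '[[[0,2.5,0,0],[0,2.5,0,0],[0,2.5,0,0],[0,2.5,0,0],[0,2.5,0,0]]]'; python3 -m jog '[[[0,0,0,0],[0,0,0,0],[0,0,0,0],[0,0,0,0],[0,0,0,0]]]' 0; python3 -m jog '[[[0,0,-8,0],[0,0,-25,0],[0,0,-55,0],[0,0,-75,0],[0,0,-80,0]]]'; python3 - <<'E'
from h import *
g=grab("scene","scene4"); w=cloud(g); z=w[...,2]
s=arm.read_state(); p=s["position"]; print(p,s["contact_force"],s["gripper_width"])
a=np.radians(-9.6); d=w[...,:2]-p[:2]; X=d[...,0]*np.cos(a)+d[...,1]*np.sin(a); Y=-d[...,0]*np.sin(a)+d[...,1]*np.cos(a)
k=(z>70)&(z<125)&(abs(X)<110)&(abs(Y)<45)
for lo in range(-100,100,10):
    m=k&(X>=lo)&(X<lo+10)
    if m.sum(): print(lo,m.sum(),X[m].min().round(),X[m].max().round(),Y[m].min().round(),Y[m].max().round(),z[m].max().round(), np.median(g["im"][m],0))
E
```

```text
clock: 11.6
position: [665.6, -116.0, 179.5]
ee_rot: [0.996, -0.084, -0.002, 0.001]
contact_force: [-0.6, -0.7, -0.4]
gripper_width: 60.0
clock: 12.22
position: [665.7, -116.0, 179.8]
ee_rot: [0.996, -0.084, -0.001, 0.002]
contact_force: [-0.2, 0.7, 2.1]
gripper_width: 24.0
clock: 12.85
position: [666.3, -115.7, 262.5]
ee_rot: [0.997, -0.083, 0.001, 0.001]
contact_force: [0.1, 0.5, -1.7]
gripper_width: 24.0
[ 666.12665232 -115.70675022  261.90481387] [-0.2583026  -0.71028382 -2.04497933] 24.02797306492718
-80 20 -75.0 -70.0 -5.0 15.0 116.0 [ 76.5  95.  115. ]
-70 69 -70.0 -60.0 -7.0 20.0 120.0 [ 52.  73. 103.]
-60 76 -60.0 -50.0 -10.0 20.0 121.0 [ 53.5  76.  108.5]
-50 80 -50.0 -40.0 -11.0 20.0 119.0 [ 52.   73.  101.5]
-40 56 -40.0 -31.0 -0.0 18.0 119.0 [48.  62.5 80.5]
-30 21 -30.0 -20.0 11.0 16.0 110.0 [46. 60. 75.]
-20 12 -18.0 -11.0 13.0 20.0 112.0 [50.  58.5 72.5]
-10 33 -9.0 -0.0 -12.0 28.0 116.0 [46. 52. 56.]
0 103 0.0 10.0 -17.0 28.0 125.0 [48. 57. 64.]
10 64 10.0 20.0 -8.0 15.0 116.0 [52.  71.  99.5]
20 60 20.0 29.0 -6.0 15.0 116.0 [ 55.5  80.5 115.5]
30 69 30.0 40.0 -7.0 19.0 120.0 [ 57.  83. 119.]
40 92 40.0 50.0 -10.0 20.0 121.0 [ 57.  82. 120.]
50 91 50.0 60.0 -10.0 20.0 121.0 [ 57.  83. 120.]
60 94 60.0 70.0 -10.0 20.0 120.0 [ 57.   83.  117.5]
70 50 70.0 75.0 -8.0 16.0 118.0 [ 55.  75. 103.]
```

```bash
python3 to.py 525.9 -283.2 262 5.3
```

```text
t 12.9 p [ 666.1 -115.7  261.9] yaw -9.6 tilt 0.15 w 24.0 F [-0.3 -0.7 -2. ] 
 SHIFT [-110.4  188.5    0.4] spin -14.9 rows 3.5
```

```bash
python3 -m jog '[[[-15,25,0,-2],[-42,72,0,-6],[-75,128,0,-10],[-100,172,0,-14],[-108,186,0,-15]]]'; python3 to.py 525.9 -283.2 210 5.3
```

```text
clock: 13.52
position: [526.0, -283.1, 261.4]
ee_rot: [0.999, 0.046, -0.002, 0.001]
contact_force: [0.3, 0.4, -1.9]
gripper_width: 24.4
t 13.53 p [ 526.  -283.1  261.4] yaw 5.3 tilt 0.19 w 24.4 F [ 0.3  0.4 -1.9] 
 SHIFT [ 0.1  0.  51.4] spin -0.0 rows 0.8
```

```bash
python3 -m jog '[[[0,0,15,0],[0,0,35,0],[0,0,50,0],[0,0,60,0],[0,0,65,0]]]'; python3 -m jog '[[[0,0,5,0],[0,0,9,0],[0,0,12,0],[0,0,13.5,0],[0,0,14,0]]]';python3 to.py 525.9 -283.2 182 5.3
```

```text
clock: 14.15
position: [526.0, -282.8, 195.4]
ee_rot: [0.999, 0.046, -0.002, 0.001]
contact_force: [0.5, -0.7, -2.2]
gripper_width: 24.0
clock: 14.78
position: [526.0, -282.8, 182.7]
ee_rot: [0.999, 0.046, -0.002, 0.001]
contact_force: [-2.3, 2.2, 7.4]
gripper_width: 24.1
t 14.78 p [ 526.  -282.8  182.7] yaw 5.3 tilt 0.24 w 24.1 F [-2.3  2.2  7.4] 
 SHIFT [-0.1  0.4  0.7] spin 0.0 rows 0.0
```

Contact with the floor, at the expected height. Release, lift and go to the tall jar.

```bash
python3 -m jog '[[[0,0,0,0],[0,0,0,0],[0,0,0,0],[0,0,0,0],[0,0,0,0]]]' 44;python3 -m jog '[[[0,0,-10,0],[0,0,-40,0],[0,0,-90,0],[0,0,-145,0],[0,0,-170,0]]]'; python3 to.py 449.5 146.7 350 0
```

```text
clock: 15.4
position: [526.0, -282.8, 182.6]
ee_rot: [0.999, 0.046, -0.002, 0.001]
contact_force: [-0.3, -0.2, 0.1]
gripper_width: 43.8
clock: 16.02
position: [526.9, -282.7, 357.5]
ee_rot: [0.999, 0.047, 0.001, 0.002]
contact_force: [-0.3, -0.6, -0.7]
gripper_width: 44.2
t 16.02 p [ 526.9 -282.7  357.5] yaw 5.3 tilt 0.28 w 44.2 F [-0.3 -0.6 -0.7] 
 SHIFT [ -37.2 -434.8    5.5] spin 5.3 rows 7.0
```

```bash
python3 -m jog '[[[-4,-45,0,1],[-8,-100,0,2],[-13,-155,0,3],[-18,-210,0,4],[-23,-265,0,5.3]]]' 85; python3 to.py 449.5 146.7 350 0;python3 -m jog '[[[-3,-45,0,0],[-6,-95,0,0],[-10,-135,0,0],[-13,-160,4,0],[-13,-167,6,0]]]'; python3 to.py 449.5 146.7 350 0
```

```text
clock: 16.65
position: [478.7, -19.5, 357.2]
ee_rot: [1.0, -0.0, 0.002, 0.002]
contact_force: [0.5, 0.3, -0.4]
gripper_width: 85.0
t 16.65 p [478.7 -19.5 357.2] yaw -0.0 tilt 0.33 w 85.0 F [ 0.5  0.3 -0.4] 
 SHIFT [ -29.2 -166.2    6.5] spin -0.0 rows 2.7
clock: 17.27
position: [465.4, 148.7, 351.1]
ee_rot: [1.0, 0.001, 0.003, 0.002]
contact_force: [-0.5, -0.2, 0.5]
gripper_width: 85.0
t 17.27 p [465.4 148.7 351.1] yaw 0.1 tilt 0.34 w 85.0 F [-0.5 -0.2  0.5] 
 SHIFT [-15.9   1.9   1. ] spin 0.1 rows 0.3
```

```bash
python3 -m jog '[[[-8,1,10,0],[-15,2,35,0],[-16,2,65,0],[-16,2,80,0],[-16,2,86,0]]]'; python3 to.py 449.5 146.7 229 0
```

```text
clock: 17.9
position: [449.3, 145.1, 264.0]
ee_rot: [1.0, 0.0, 0.001, 0.002]
contact_force: [0.5, -0.1, -0.5]
gripper_width: 85.1
t 17.9 p [449.3 145.1 264. ] yaw 0.0 tilt 0.32 w 85.1 F [ 0.5 -0.1 -0.5] 
 SHIFT [ 0.1 -1.7 35. ] spin 0.0 rows 0.6
```

```bash
python3 -m jog '[[[0,-1.5,10,0],[0,-1.5,20,0],[0,-1.5,29,0],[0,-1.5,34,0],[0,-1.5,35,0]]]'; python3 -m jog '[[[0,0,0,0],[0,0,0,0],[0,0,0,0],[0,0,0,0],[0,0,0,0]]]' 40;  python3 -m jog '[[[0,0,0,0],[0,0,0,0],[0,0,0,0],[0,0,0,0],[0,0,0,0]]]'
```

```text
clock: 18.52
position: [449.4, 146.5, 228.6]
ee_rot: [1.0, 0.0, 0.001, 0.003]
contact_force: [0.5, 0.1, 0.0]
gripper_width: 85.1
clock: 19.15
position: [449.5, 146.4, 229.3]
ee_rot: [1.0, 0.001, 0.002, 0.002]
contact_force: [-1.7, -1.9, 5.9]
gripper_width: 58.8
clock: 19.77
position: [449.5, 146.5, 229.3]
ee_rot: [1.0, 0.001, 0.002, 0.002]
contact_force: [-0.6, -0.6, 2.6]
gripper_width: 58.6
```

```bash
python3 -m jog '[[[0,0,-3,0],[0,0,-10,0],[0,0,-22,0],[0,0,-32,0],[0,0,-36,0]]]';python3 -m jog '[[[0,0,-15,0],[0,0,-35,0],[0,0,-58,0],[0,0,-72,0],[0,0,-76,0]]]'; python3 to.py 533.7 -366.8 340 5.3
python3 - <<'E'
from h import *
for n in("scene","top"):
    g=grab(n,n+"5"); w=cloud(g); k=(w[...,2]>70)&(w[...,2]<250)
    u=proj(g,[450,146,170])[0].astype(int); b=g["im"][max(0,u[1]-60):u[1]+110,max(0,u[0]-110):u[0]+90]
    cv2.imwrite(f"pics/{n}5z.png",cv2.convertScaleAbs(cv2.resize(b,None,fx=3.3,fy=3.3,interpolation=cv2.INTER_CUBIC),alpha=1.7))
E
```

```text
clock: 20.4
position: [449.5, 146.8, 266.4]
ee_rot: [1.0, 0.001, 0.002, 0.002]
contact_force: [0.2, 0.0, -3.9]
gripper_width: 58.4
clock: 21.02
position: [449.1, 147.0, 343.1]
ee_rot: [1.0, 0.001, 0.003, 0.001]
contact_force: [0.3, -0.1, -4.2]
gripper_width: 58.5
t 21.02 p [449.1 147.  343.1] yaw 0.1 tilt 0.37 w 58.5 F [ 0.3 -0.1 -4.2] 
 SHIFT [ 84.1 513.9   4.9] spin -5.2 rows 8.3
```

View pics/scene5z.png

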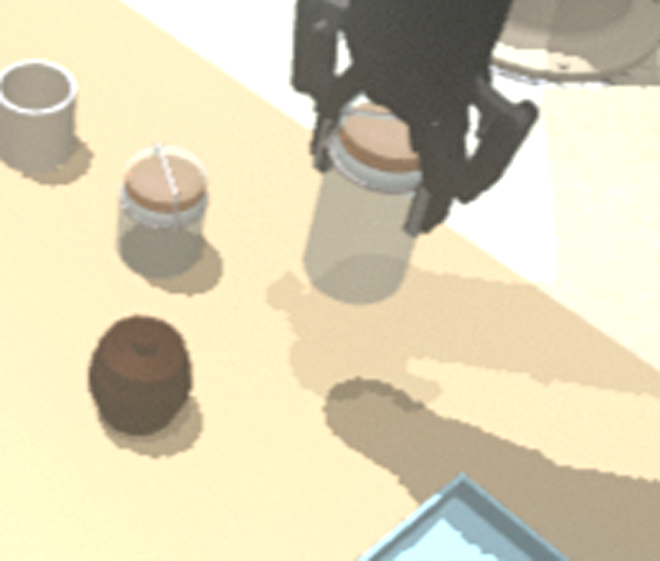

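The jar hangs upright in the fingers (crop 365,190), and the wrist reads its weight. Carrying it gently.

```bash
python3 -m jog '[[[2,10,0,-0.5],[5,30,0,-1.5],[9,58,0,-2.5],[14,90,0,-4],[20,125,0,-5.2]]]';python3 to.py 533.7 -366.8 340 5.3
```

```text
clock: 21.75
position: [468.9, 20.5, 342.0]
ee_rot: [0.999, 0.046, 0.001, 0.002]
contact_force: [1.2, -0.5, -3.8]
gripper_width: 58.7
t 21.75 p [468.9  20.5 342. ] yaw 5.3 tilt 0.29 w 58.7 F [ 1.2 -0.5 -3.8] 
 SHIFT [ 28.5 391.7   3.8] spin 0.0 rows 6.3
```

```bash
python3 -m jog '[[[2,36,0,0],[5,72,0,0],[8,108,0,0],[11,144,0,0],[14,180,0,0]]]';python3 -m jog '[[[2,36,0,0],[5,72,0,0],[8,108,0,0],[10,138,0,0],[12,160,0,0]]]';python3 -m jog '[[[1,15,0,0],[2,26,0,0],[2,34,0,0],[2,39,0,0],[2,42,0,0]]]';python3 to.py 533.7 -366.8 340 5.3
```

```text
clock: 22.38
position: [499.2, -159.2, 341.7]
ee_rot: [0.999, 0.046, 0.0, 0.002]
contact_force: [-0.2, 0.4, -4.7]
gripper_width: 58.6
clock: 23.0
position: [525.6, -319.1, 340.9]
ee_rot: [0.999, 0.046, -0.001, 0.001]
contact_force: [0.4, 0.1, -4.6]
gripper_width: 58.5
clock: 23.62
position: [531.5, -360.6, 341.1]
ee_rot: [0.999, 0.046, -0.001, 0.001]
contact_force: [-0.5, 0.6, -4.6]
gripper_width: 58.7
t 23.62 p [ 531.5 -360.6  341.1] yaw 5.3 tilt 0.2 w 58.7 F [-0.5  0.6 -4.6] 
 SHIFT [1.7 6.4 1.2] spin -0.0 rows 0.1
```

```bash
python3 -m jog '[[[1,4,10,0],[2,6,25,0],[2,6,42,0],[2,6,55,0],[2,6,60,0]]]';python3 to.py 533.7 -366.8 232 5.3
python3 - <<'E'
from h import *
for n in("scene","top"):
    g=grab(n,n+"6")
    u=proj(g,[530,-325,50])[0].astype(int); b=g["im"][max(0,u[1]-85):u[1]+75,max(0,u[0]-100):u[0]+100]
    cv2.imwrite(f"pics/{n}6z.png",cv2.convertScaleAbs(cv2.resize(b,None,fx=3.3,fy=3.3,interpolation=cv2.INTER_CUBIC),alpha=1.7))
E
```

```text
clock: 24.25
position: [533.6, -366.4, 279.4]
ee_rot: [0.999, 0.046, -0.002, 0.001]
contact_force: [-0.6, -0.9, -3.3]
gripper_width: 58.8
t 24.25 p [ 533.6 -366.4  279.4] yaw 5.3 tilt 0.28 w 58.8 F [-0.6 -0.9 -3.3] 
 SHIFT [ 0.2  0.4 47.4] spin -0.0 rows 0.8
```

View pics/scene6z.png

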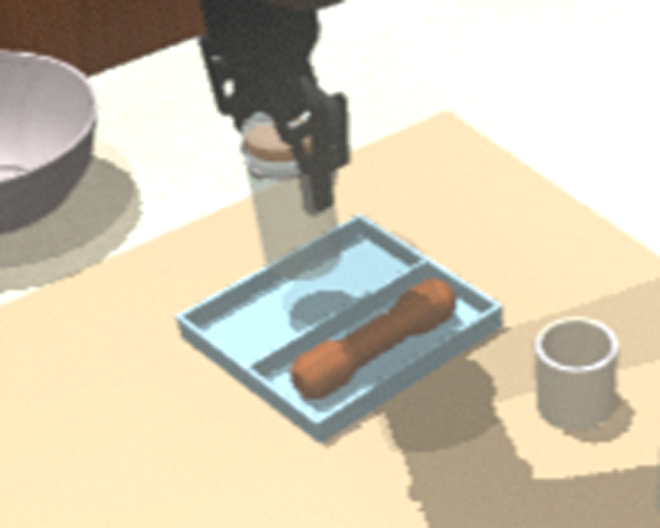

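View pics/top6z.png

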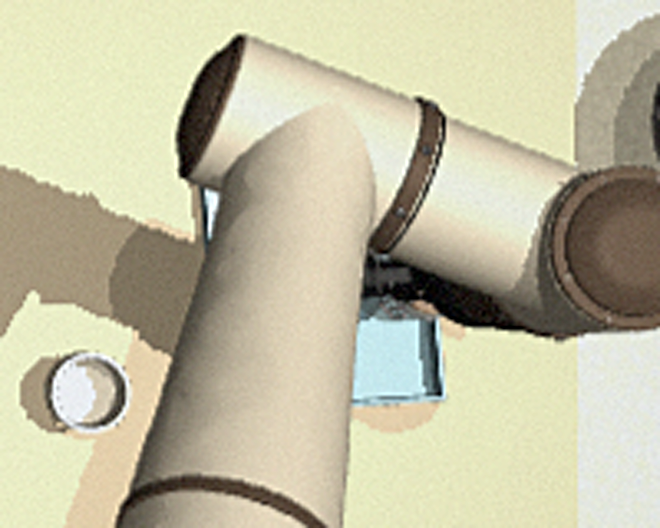

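The scene view shows the pestle flat in its compartment (crop 375,340) and the jar above the other half (290,230). In the top view the arm hides the tray. Lowering.

```bash
python3 -m jog '[[[0,0.4,10,0],[0,0.4,22,0],[0,0.4,33,0],[0,0.4,39,0],[0,0.4,42,0]]]';python3 -m jog '[[[0,0,1,0],[0,0,2,0],[0,0,3,0],[0,0,4,0],[0,0,4.5,0]]]';python3 to.py 533.7 -366.8 232 5.3
```

```text
clock: 24.98
position: [533.7, -367.0, 237.7]
ee_rot: [0.999, 0.046, -0.002, 0.001]
contact_force: [-0.5, 0.5, -3.6]
gripper_width: 58.7
clock: 25.6
position: [533.7, -367.0, 233.3]
ee_rot: [0.999, 0.046, -0.002, 0.001]
contact_force: [0.1, -0.2, -4.7]
gripper_width: 58.4
t 25.6 p [ 533.7 -367.   233.3] yaw 5.3 tilt 0.26 w 58.4 F [ 0.1 -0.2 -4.7] 
 SHIFT [-0.  -0.2  1.3] spin -0.0 rows 0.0
```

```bash
python3 -m jog '[[[0,0,0.4,0],[0,0,0.8,0],[0,0,1.2,0],[0,0,1.4,0],[0,0,1.4,0]]]';python3 to.py 533.7 -366.8 232 5.3
```

```text
clock: 26.22
position: [533.7, -367.0, 232.5]
ee_rot: [0.999, 0.046, -0.002, 0.001]
contact_force: [-2.2, 0.7, 1.8]
gripper_width: 58.8
t 26.23 p [ 533.7 -367.   232.5] yaw 5.3 tilt 0.26 w 58.8 F [-2.2  0.7  1.8] 
 SHIFT [ 0.  -0.2  0.5] spin -0.0 rows 0.0
```

Touched down. Releasing.

```bash
python3 -m jog '[[[0,0,0,0],[0,0,0,0],[0,0,0,0],[0,0,0,0],[0,0,0,0]]]' 85;python3 -m jog '[[[0,0,-8,0],[0,0,-25,0],[0,0,-55,0],[0,0,-90,0],[0,0,-120,0]]]'; python3 to.py 446.7 -7 340 0
```

```text
clock: 26.85
position: [533.8, -367.0, 232.5]
ee_rot: [0.999, 0.046, -0.002, 0.001]
contact_force: [-0.3, 0.5, -0.2]
gripper_width: 85.2
clock: 27.48
position: [534.1, -366.7, 355.7]
ee_rot: [0.999, 0.046, -0.001, 0.002]
contact_force: [0.7, -0.0, 0.2]
gripper_width: 85.0
t 27.48 p [ 534.1 -366.7  355.7] yaw 5.3 tilt 0.24 w 85.0 F [ 0.7 -0.   0.2] 
 SHIFT [ -53.8 -366.3   14.3] spin 5.3 rows 5.9
```

```bash
python3 -m jog '[[[-5,-40,0,1],[-13,-90,2,2],[-21,-145,5,3],[-29,-200,7,4],[-37,-255,10,5.3]]]'; python3 to.py 446.7 -7 340 0;python3 -m jog '[[[-4,-40,0,0],[-7,-75,0,0],[-9,-95,0,0],[-10,-105,4,0],[-10,-110,5,0]]]'; python3 to.py 446.7 -7 230 0
```

```text
clock: 28.1
position: [473.2, -114.8, 346.3]
ee_rot: [1.0, -0.0, 0.001, 0.002]
contact_force: [1.3, -0.0, 0.9]
gripper_width: 85.4
t 28.1 p [ 473.2 -114.8  346.3] yaw -0.0 tilt 0.27 w 85.4 F [ 1.3 -0.   0.9] 
 SHIFT [ -26.5 -107.8    5.8] spin -0.0 rows 1.8
clock: 28.72
position: [463.1, -4.6, 341.1]
ee_rot: [1.0, -0.0, 0.001, 0.002]
contact_force: [-0.4, -0.5, 0.4]
gripper_width: 84.6
t 28.73 p [463.1  -4.6 341.1] yaw -0.0 tilt 0.28 w 84.6 F [-0.4 -0.5  0.4] 
 SHIFT [-16.7   1.9 111.1] spin -0.0 rows 1.8
```

```bash
python3 -m jog '[[[-12,2,15,0],[-16.5,2,45,0],[-16.5,2,80,0],[-16.5,2,100,0],[-16.5,2,110,0]]]'; python3 to.py 446.7 -7 196 0
python3 - <<'E'
from h import *
import fit
g=grab("scene","scene7"); w=cloud(g)
q=fit.sel(w,533,-367,45,112,132); c,r=cv2.minEnclosingCircle(q[:,:2].astype(np.float32)); print("tall",c,r*2,np.median(q[:,2]))
q=fit.sel(w,526,-283,90,28,45); print("pestle",cv2.minAreaRect(q[:,:2].astype(np.float32)),q[:,2].max())
b=g["im"][90:250,130:350]; cv2.imwrite("pics/scene7z.png",cv2.convertScaleAbs(cv2.resize(b,None,fx=3.5,fy=3.5,interpolation=cv2.INTER_CUBIC),alpha=1.7))
E
```

```text
clock: 29.35
position: [446.9, -7.7, 230.2]
ee_rot: [1.0, -0.001, 0.0, 0.002]
contact_force: [-0.2, -0.3, -1.4]
gripper_width: 85.1
t 29.35 p [446.9  -7.7 230.2] yaw -0.1 tilt 0.28 w 85.1 F [-0.2 -0.3 -1.4] 
 SHIFT [-0.3 -0.8 34.2] spin -0.1 rows 0.5
tall (530.5973510742188, -363.94110107421875) 56.790740966796875 122.77340671924875
pestle ((529.0930786132812, -315.6799011230469), (149.42620849609375, 106.49271392822266), 5.261041641235352) 44.89773199297087
```

View pics/scene7z.png

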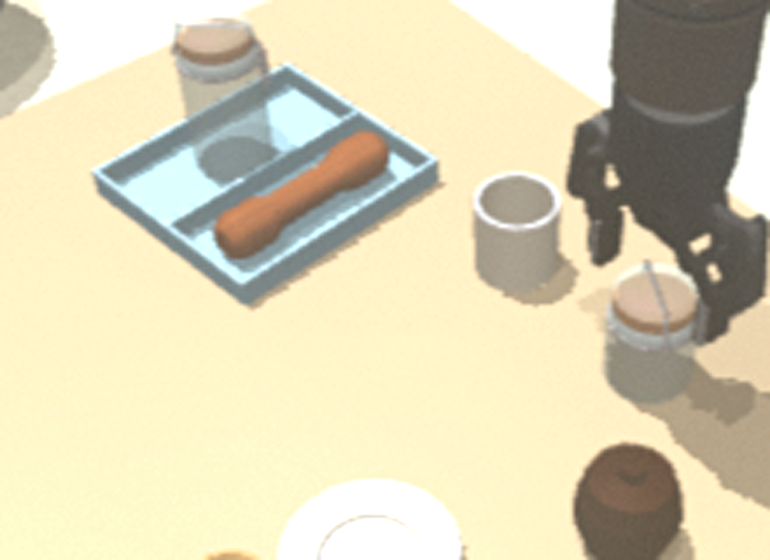

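The tall jar stands upright in tray_two (crop 225,90; lid top at 122.8 mm, which matches 120 + 3). The pestle lies beside it (300,195). The gripper straddles the short jar (655,300).

```bash
python3 -m jog '[[[0,-0.8,10,0],[0,-0.8,20,0],[0,-0.8,29,0],[0,-0.8,33,0],[0,-0.8,34,0]]]'; python3 -m jog '[[[0,0,0,0],[0,0,0,0],[0,0,0,0],[0,0,0,0],[0,0,0,0]]]' 40;  python3 -m jog '[[[0,0,0,0],[0,0,-4,0],[0,0,-12,0],[0,0,-22,0],[0,0,-26,0]]]'
```

```text
clock: 30.02
position: [446.8, -7.0, 195.3]
ee_rot: [1.0, -0.001, -0.0, 0.003]
contact_force: [-0.7, -0.6, 0.5]
gripper_width: 85.1
clock: 30.65
position: [446.9, -6.9, 196.0]
ee_rot: [1.0, -0.001, 0.0, 0.002]
contact_force: [-1.1, -0.6, 5.2]
gripper_width: 58.4
clock: 31.28
position: [447.1, -6.7, 223.0]
ee_rot: [1.0, -0.0, 0.001, 0.002]
contact_force: [0.2, -0.6, -1.7]
gripper_width: 58.1
```

```bash
python3 -m jog '[[[0,0,-15,0],[0,0,-35,0],[0,0,-55,0],[0,0,-68,0],[0,0,-73,0]]]'; python3 to.py 590.2 296.1 296 -1.1
```

```text
clock: 31.9
position: [446.9, -6.4, 296.6]
ee_rot: [1.0, -0.001, 0.002, 0.002]
contact_force: [-0.1, 0.6, -2.3]
gripper_width: 58.4
t 31.9 p [446.9  -6.4 296.6] yaw -0.1 tilt 0.29 w 58.4 F [-0.1  0.6 -2.3] 
 SHIFT [ 143.  -302.7   -0. ] spin 1.0 rows 5.4
```

```bash
python3 -m jog '[[[5,-10,0,0],[14,-30,0,0],[28,-58,0,0.5],[43,-90,0,1],[58,-122,0,1]]]';python3 -m jog '[[[15,-32,0,0],[30,-64,0,0],[45,-96,0,0],[57,-122,0,0],[66,-142,0,0]]]';python3 to.py 590.2 296.1 296 -1.1
```

```text
clock: 32.52
position: [505.8, 118.0, 295.5]
ee_rot: [1.0, -0.009, 0.001, 0.002]
contact_force: [-0.1, -0.6, -1.9]
gripper_width: 58.3
clock: 33.15
position: [574.7, 261.7, 293.4]
ee_rot: [1.0, -0.008, 0.001, 0.003]
contact_force: [-1.3, -0.2, -2.6]
gripper_width: 58.5
t 33.15 p [574.7 261.7 293.4] yaw -0.9 tilt 0.31 w 58.5 F [-1.3 -0.2 -2.6] 
 SHIFT [ 14.9 -34.6  -2.7] spin 0.2 rows 0.6
```

```bash
python3 -m jog '[[[7,-15,0,0.2],[12,-26,0,0.2],[15,-33,2,0.2],[15,-34.6,8,0.2],[15,-34.6,16,0.2]]]';python3 -m jog '[[[0,0,12,0],[0,0,25,0],[0,0,38,0],[0,0,47,0],[0,0,52,0]]]';python3 to.py 590.2 296.1 199 -1.1
python3 - <<'E'
from h import *
for n in("scene","top"):
    g=grab(n,n+"8")
    u=proj(g,[560,300,20])[0].astype(int); b=g["im"][max(0,u[1]-85):u[1]+75,max(0,u[0]-100):u[0]+100]
    cv2.imwrite(f"pics/{n}8z.png",cv2.convertScaleAbs(cv2.resize(b,None,fx=3.3,fy=3.3,interpolation=cv2.INTER_CUBIC),alpha=1.7))
E
```

```text
clock: 33.78
position: [590.1, 295.7, 276.8]
ee_rot: [1.0, -0.01, 0.0, 0.003]
contact_force: [-0.3, 1.4, -2.1]
gripper_width: 58.6
clock: 34.4
position: [590.1, 295.3, 223.9]
ee_rot: [1.0, -0.01, 0.0, 0.003]
contact_force: [-0.3, 0.4, -2.8]
gripper_width: 57.9
t 34.4 p [590.1 295.3 223.9] yaw -1.2 tilt 0.35 w 57.9 F [-0.3  0.4 -2.8] 
 SHIFT [ 0.1 -0.9 24.9] spin -0.1 rows 0.4
```

View pics/scene8z.png

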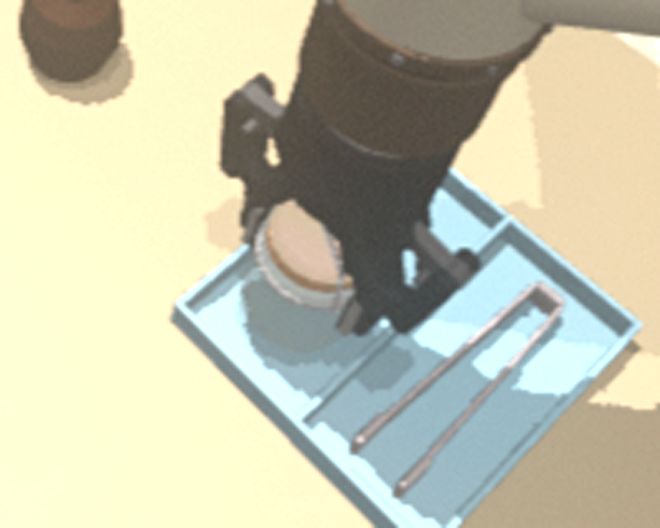

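The jar is over the far pocket, clear of the walls (crop 300,290). Lowering.

```bash
python3 -m jog '[[[0,-0.9,6,0],[0,-0.9,12,0],[0,-0.9,17,0],[0,-0.9,20,0],[0,-0.9,22,0]]]';python3 -m jog '[[[0,0,0.6,0],[0,0,1.2,0],[0,0,1.8,0],[0,0,2.2,0],[0,0,2.2,0]]]';python3 to.py 590.2 296.1 199 -1.1
```

```text
clock: 35.12
position: [590.1, 296.1, 201.9]
ee_rot: [1.0, -0.01, 0.0, 0.003]
contact_force: [-0.5, 0.3, -1.6]
gripper_width: 58.3
clock: 35.75
position: [590.1, 296.1, 199.7]
ee_rot: [1.0, -0.01, 0.0, 0.003]
contact_force: [-1.4, 0.2, -2.5]
gripper_width: 58.4
t 35.75 p [590.1 296.1 199.7] yaw -1.1 tilt 0.35 w 58.4 F [-1.4  0.2 -2.5] 
 SHIFT [0.1 0.  0.7] spin -0.0 rows 0.0
```

```bash
python3 -m jog '[[[0,0,0.4,0],[0,0,0.8,0],[0,0,1.1,0],[0,0,1.3,0],[0,0,1.3,0]]]';python3 to.py 590.2 296.1 199 -1.1
```

```text
clock: 36.38
position: [590.1, 296.1, 199.1]
ee_rot: [1.0, -0.01, 0.0, 0.003]
contact_force: [-1.8, -0.4, 3.8]
gripper_width: 58.3
t 36.38 p [590.1 296.1 199.1] yaw -1.1 tilt 0.35 w 58.3 F [-1.8 -0.4  3.8] 
 SHIFT [0.1 0.  0.1] spin -0.0 rows 0.0
```

```bash
python3 -m jog '[[[0,0,0,0],[0,0,0,0],[0,0,0,0],[0,0,0,0],[0,0,0,0]]]' 85;python3 -m jog '[[[0,0,-8,0],[0,0,-25,0],[0,0,-55,0],[0,0,-95,0],[0,0,-130,0]]]'; python3 to.py 443.2 -143 300 0
```

```text
clock: 37.0
position: [590.1, 296.1, 199.1]
ee_rot: [1.0, -0.01, 0.0, 0.003]
contact_force: [-0.6, 0.1, -0.1]
gripper_width: 84.8
clock: 37.62
position: [590.1, 296.9, 332.3]
ee_rot: [1.0, -0.01, 0.001, 0.002]
contact_force: [0.6, -0.3, 0.1]
gripper_width: 85.1
t 37.62 p [590.1 296.9 332.3] yaw -1.1 tilt 0.31 w 85.1 F [ 0.6 -0.3  0.1] 
 SHIFT [-138.3  442.5   33.9] spin -1.1 rows 7.4
```

```bash
python3 -m jog '[[[-10,30,0,0],[-25,80,0,-0.5],[-42,135,0,-1],[-58,190,0,-1.1],[-75,243,0,-1.1]]]'; python3 -m jog '[[[-16,52,0,0],[-32,102,5,0],[-48,152,15,0],[-58,185,25,0],[-61,196,31,0]]]'; python3 to.py 443.2 -143 230 0
```

```text
clock: 38.25
position: [509.5, 53.7, 334.9]
ee_rot: [1.0, 0.0, 0.003, 0.002]
contact_force: [-0.2, -0.8, -0.5]
gripper_width: 85.1
clock: 38.88
position: [448.0, -143.8, 305.2]
ee_rot: [1.0, -0.001, 0.004, 0.002]
contact_force: [0.2, 0.3, -0.4]
gripper_width: 84.7
t 38.88 p [ 448.  -143.8  305.2] yaw -0.1 tilt 0.46 w 84.7 F [ 0.2  0.3 -0.4] 
 SHIFT [-5.4 -1.1 75.2] spin -0.1 rows 1.2
```

```bash
python3 -m jog '[[[-5,-1,15,0],[-5.4,-1,35,0],[-5.4,-1,55,0],[-5.4,-1,70,0],[-5.4,-1,75,0]]]'; python3 to.py 443.2 -143 196 0
python3 - <<'E'
from h import *
import fit
g=grab("scene","scene9"); w=cloud(g)
q=fit.sel(w,590,296,45,74,92); c,r=cv2.minEnclosingCircle(q[:,:2].astype(np.float32)); print("short",c,r*2,np.median(q[:,2]))
cv2.imwrite("pics/scene9b.png",cv2.convertScaleAbs(g["im"],alpha=1.7))
E
```

```text
clock: 39.5
position: [443.6, -142.6, 230.1]
ee_rot: [1.0, -0.001, 0.004, 0.002]
contact_force: [0.5, -0.4, -0.4]
gripper_width: 84.8
t 39.5 p [ 443.6 -142.6  230.1] yaw -0.1 tilt 0.47 w 84.8 F [ 0.5 -0.4 -0.4] 
 SHIFT [-0.7  0.3 34.1] spin -0.1 rows 0.5
short (588.739013671875, 295.96453857421875) 56.915283203125 82.81751499905931
```

View pics/scene9b.png

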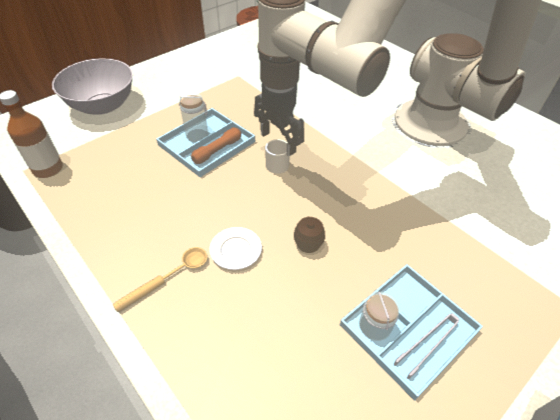

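The short jar stands in the far pocket at (380,312); its lid top at 82.8 mm matches 80 + 3. The gripper is around the cup at (278,155).

```bash
python3 -m jog '[[[-0.5,0,10,0],[-0.5,0,20,0],[-0.5,0,29,0],[-0.5,0,33,0],[-0.5,0,34,0]]]'; python3 -m jog '[[[0,0,0,0],[0,0,0,0],[0,0,0,0],[0,0,0,0],[0,0,0,0]]]' 40;  python3 -m jog '[[[0,0,0,0],[0,0,-4,0],[0,0,-12,0],[0,0,-22,0],[0,0,-26,0]]]'
```

```text
clock: 40.17
position: [443.3, -142.8, 195.6]
ee_rot: [1.0, -0.001, 0.003, 0.002]
contact_force: [0.3, 0.2, 0.4]
gripper_width: 85.2
clock: 40.8
position: [443.5, -142.9, 196.2]
ee_rot: [1.0, -0.0, 0.004, 0.002]
contact_force: [-0.4, 0.8, 6.0]
gripper_width: 58.8
clock: 41.42
position: [443.5, -142.7, 223.2]
ee_rot: [1.0, -0.0, 0.005, 0.002]
contact_force: [0.3, 0.8, -0.9]
gripper_width: 58.9
```

```bash
python3 -m jog '[[[0,0,-15,0],[0,0,-35,0],[0,0,-55,0],[0,0,-70,0],[0,0,-78,0]]]'; python3 to.py 498.2 297.9 300 -1.1
```

```text
clock: 42.05
position: [442.7, -142.4, 302.2]
ee_rot: [1.0, -0.0, 0.005, 0.002]
contact_force: [-0.8, 0.4, -1.3]
gripper_width: 58.4
t 42.05 p [ 442.7 -142.4  302.2] yaw -0.1 tilt 0.65 w 58.4 F [-0.8  0.4 -1.3] 
 SHIFT [  55.  -440.3    1. ] spin 1.0 rows 7.1
```

```bash
python3 -m jog '[[[2,-10,0,0],[4,-30,0,0],[8,-60,0,0.5],[12,-95,0,1],[16,-130,0,1]]]';python3 -m jog '[[[5,-36,0,0],[9,-72,0,0],[13,-108,0,0],[18,-144,0,0],[22,-180,0,0]]]';python3 to.py 498.2 297.9 300 -1.1
```

```text
clock: 42.68
position: [458.7, -10.9, 301.0]
ee_rot: [1.0, -0.009, 0.005, 0.002]
contact_force: [0.4, -0.2, -1.0]
gripper_width: 58.4
clock: 43.3
position: [483.6, 170.4, 299.6]
ee_rot: [1.0, -0.009, 0.004, 0.002]
contact_force: [0.6, -0.6, -0.7]
gripper_width: 58.5
t 43.3 p [483.6 170.4 299.6] yaw -1.0 tilt 0.53 w 58.5 F [ 0.6 -0.6 -0.7] 
 SHIFT [  12.3 -127.8   -0.9] spin 0.1 rows 2.1
```

```bash
python3 -m jog '[[[3,-34,0,0],[6,-68,0,0],[9,-96,0,0],[11,-116,0,0],[12,-125,0,0]]]';python3 to.py 498.2 297.9 225 -1.1
```

```text
clock: 43.92
position: [497.7, 296.2, 298.3]
ee_rot: [1.0, -0.009, 0.003, 0.003]
contact_force: [-0.2, 0.2, -1.3]
gripper_width: 58.6
t 43.92 p [497.7 296.2 298.3] yaw -1.0 tilt 0.51 w 58.6 F [-0.2  0.2 -1.3] 
 SHIFT [ 0.  -2.2 73.3] spin 0.1 rows 1.2
```

```bash
python3 -m jog '[[[0,-1,12,0],[0,-2,32,0],[0,-2,52,0],[0,-2,67,0],[0,-2,73,0]]]';python3 -m jog '[[[0,0,6,0],[0,0,12,0],[0,0,17,0],[0,0,20,0],[0,0,22,0]]]';python3 to.py 498.2 297.9 199 -1.1
```

```text
clock: 44.55
position: [498.0, 297.0, 224.0]
ee_rot: [1.0, -0.009, 0.003, 0.004]
contact_force: [0.7, 0.0, -1.1]
gripper_width: 58.8
clock: 45.18
position: [498.1, 296.8, 202.0]
ee_rot: [1.0, -0.009, 0.003, 0.004]
contact_force: [-0.3, 0.2, -1.2]
gripper_width: 58.6
t 45.17 p [498.1 296.8 202. ] yaw -1.0 tilt 0.52 w 58.6 F [-0.3  0.2 -1.2] 
 SHIFT [ 0.  -1.1  2.9] spin 0.1 rows 0.1
```

```bash
python3 -m jog '[[[0,-1,0.5,0],[0,-1,1.1,0],[0,-1,1.7,0],[0,-1,2.3,0],[0,-1,2.3,0]]]';python3 -m jog '[[[0,0,0.3,0],[0,0,0.6,0],[0,0,0.9,0],[0,0,1.2,0],[0,0,1.2,0]]]';python3 to.py 498.2 297.9 199 -1.1
```

```text
clock: 45.8
position: [498.1, 297.8, 199.6]
ee_rot: [1.0, -0.009, 0.003, 0.004]
contact_force: [0.1, 0.6, -1.8]
gripper_width: 58.7
clock: 46.42
position: [498.1, 297.8, 199.4]
ee_rot: [1.0, -0.009, 0.003, 0.004]
contact_force: [-2.5, -1.9, 6.6]
gripper_width: 58.6
t 46.42 p [498.1 297.8 199.4] yaw -1.0 tilt 0.53 w 58.6 F [-2.5 -1.9  6.6] 
 SHIFT [ 0.1 -0.1  0.4] spin 0.1 rows 0.0
```

Touched down. Release, withdraw and check.

```bash
python3 -m jog '[[[0,0,0,0],[0,0,0,0],[0,0,0,0],[0,0,0,0],[0,0,0,0]]]' 85;python3 -m jog '[[[0,0,-8,0],[0,0,-25,0],[0,0,-60,0],[0,0,-110,0],[0,0,-150,0]]]'; python3 to.py 470 -20 400 0
```

```text
clock: 47.05
position: [498.2, 297.8, 199.3]
ee_rot: [1.0, -0.009, 0.003, 0.004]
contact_force: [0.4, -0.0, -0.9]
gripper_width: 85.4
clock: 47.68
position: [497.3, 298.8, 353.0]
ee_rot: [1.0, -0.009, 0.004, 0.003]
contact_force: [0.3, -0.6, -0.7]
gripper_width: 85.3
t 47.67 p [497.3 298.8 353. ] yaw -1.0 tilt 0.56 w 85.3 F [ 0.3 -0.6 -0.7] 
 SHIFT [-21.3 319.5 -45.6] spin -1.0 rows 5.2
```

```bash
python3 -m jog '[[[-2,45,-5,0],[-4,95,-15,0],[-6,145,-25,0],[-8,190,-35,0],[-10,215,-45,0]]]'; python3 -m jog '[[[0,40,0,0],[0,75,0,0],[0,95,0,0],[0,103,0,0],[0,105,0,0]]]';python3 - <<'E'
from h import *
import fit
from scipy.spatial.transform import Rotation
s=arm.read_state(); print(s["clock"],s["position"])
T3=(545,339,-.02); T2=(529.8,-325,.093)
for n in("scene","top"):
    g=grab(n,n+"10"); w=cloud(g); cv2.imwrite(f"pics/{n}10b.png",cv2.convertScaleAbs(g["im"],alpha=1.7))
    def loc(c,T): d=np.array(c)-T[:2]; a=T[2]; return np.round([d[0]*np.cos(a)+d[1]*np.sin(a),-d[0]*np.sin(a)+d[1]*np.cos(a)],1)
    for nm,x,y,lo,hi,T in(("short",590,296,76,90,T3),("cup",498,298,55,70,T3),("tall",534,-367,115,132,T2),("crock",552,82,55,80,(0,0,0)),("saucer",681,-4,9,22,(0,0,0))):
        q=fit.sel(w,x,y,60 if nm=="saucer" else 42,lo,hi)
        if len(q)<20: print(n,nm,"hidden"); continue
        c,r=cv2.minEnclosingCircle(q[:,:2].astype(np.float32)); print(n,nm,np.round(c,1),"D",round(2*r,1),"z",np.median(q[:,2]).round(1),"in tray",loc(c,T),len(q))
    for nm,x,y,lo,hi,T in(("tongs",546,381,8,30,T3),("pestle",526,-283,14,50,T2)):
        d=w[...,:2]-np.array(T[:2]); a=T[2]; X=d[...,0]*np.cos(a)+d[...,1]*np.sin(a); Y=-d[...,0]*np.sin(a)+d[...,1]*np.cos(a)
        k=(abs(X)<86)&(abs(Y-42)<34)&(w[...,2]>lo)&(w[...,2]<hi)
        if k.sum()<20: print(n,nm,"hidden"); continue
        c,sz,an=cv2.minAreaRect(np.c_[X[k],Y[k]].astype(np.float32)); print(n,nm,"in tray",np.round(c,1),np.round(sz,1),round(an,1),"ztop",np.percentile(w[...,2][k],95).round(1))
E
```

```text
clock: 48.3
position: [482.3, 82.2, 401.0]
ee_rot: [1.0, -0.009, 0.005, 0.002]
contact_force: [0.8, 0.3, 0.4]
gripper_width: 84.8
clock: 48.92
position: [480.2, -23.0, 402.1]
ee_rot: [1.0, -0.01, 0.006, 0.002]
contact_force: [-0.8, -0.7, -0.5]
gripper_width: 84.9
48.925 [480.19960166 -22.96547106 402.09518957]
scene short [588.5 296.8] D 56.9 z 82.9 in tray [ 44.3 -41.3] 784
scene cup [496.4 297.7] D 63.8 z 62.3 in tray [-47.8 -42.3] 340
scene tall [ 531.2 -364. ] D 56.8 z 122.9 in tray [ -2.2 -39. ] 266
scene crock [552.8  83.9] D 56.2 z 61.8 in tray [552.8  83.9] 481
scene saucer [682.7  -4.8] D 116.2 z 12.4 in tray [682.7  -4.8] 1071
scene tongs in tray [-0.5 42.6] [ 33.8 151.7] 89.9 ztop 23.2
scene pestle in tray [-0.1 48.9] [ 33.7 151. ] 88.5 ztop 39.5
top short [590.4 295.2] D 55.7 z 81.5 in tray [ 46.3 -42.9] 396
top cup [498.6 296.7] D 60.5 z 61.6 in tray [-45.5 -43.2] 138
top tall [ 532.9 -366.4] D 56.1 z 121.2 in tray [ -0.7 -41.5] 437
top crock [553.2  81.8] D 56.7 z 60.5 in tray [553.2  81.8] 381
top saucer [684.2  -4.4] D 112.4 z 11.9 in tray [684.2  -4.4] 644
top tongs in tray [ 1.4 47.5] [ 47.7 157.4] 87.2 ztop 23.6
top pestle in tray [ 1.8 42.8] [149.4  36.2] 0.3 ztop 39.2
```

View pics/scene10b.png

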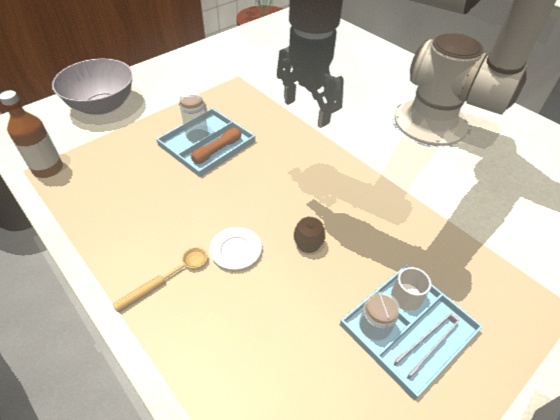

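View pics/top10b.png

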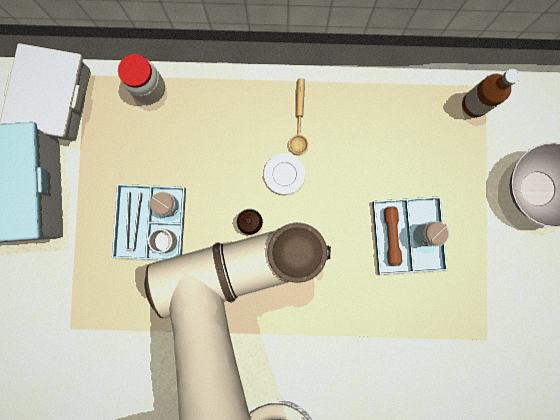

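Both views show all five pieces in their own compartments: tongs, short jar and cup in tray_three (scene 430,340 / 380,312 / 413,288), pestle and tall jar in tray_two (217,146 / 194,110). The crock and saucer have not moved, and the arm is clear. Handing in.

```bash
python3 - <<'E'
from h import *
print(arm.job_done())
E
```

```text
the job is handed in; nothing more can be done
None
```

I made up both kits and handed the job in at about 49 s of the 138 s allowed. The tongs, short jar and cup are in the three-compartment tray. The pestle and tall jar are in the two-compartment tray. I lowered each glass or china piece until the wrist force showed it touching the tray floor, then released it.

In the last check with both cameras, every piece was in its own compartment. The jars and the cup were within about 3 mm of their compartment centres. The tools were within 2 mm lengthwise and 7 mm across, well inside the limits. All the tops were at the heights expected for pieces sitting on the tray floor, and the crock and saucer had not moved visibly (their fits agree with the start to a few mm).

Some readings disagreed, none enough to matter:
- **Cameras:** the two views differed by about 2 mm throughout, and by 6 mm across the width for the pestle.
- **Tongs:** the top view's outline came out about 14 mm too wide, probably from stray wall points. The scene view put them at (−0.5, 42.6) mm in the tray, at their true size.
- **Saucer:** its fitted diameter read 4 to 8 mm too large, also from stray edge points.

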